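# Seat the base plate, then offer the box shell up over it

## Task

The camera base plate lying in the grey assembly nest sits cocked on its ejector pin: first press its raised end down until the plate lies flat on the nest floor. Then pick up the four-walled box shell, bring it across the row of cameras, and hold it level, floor down, centred on the plate and squared with its long side along the plate's long side, about 10 mm above the plate without touching it. Finish while still holding it there, and do not disturb the two cameras of the row or the other, open-ended shell.

Things in the scene. Friction and masses are not known exactly. Their poses are not given: they have to be found in the camera images.
- nest: assembly nest, a grey metal block 108 x 80 mm fixed to the bench, its floor 12 mm above the bench top, with four L-shaped steel corner stops that rise 9 mm above the floor. Origin: centre of its underside, on the bench top; x along its length, z up. The ejector pin is on its centre line at x = -32 mm.
- base_plate: loose bare-metal plate 84 x 62 x 5 mm, 0.06 kg, with a thin scribed rectangle of about 62 x 42 mm on top, lying in the nest between the corner stops (1.5 mm play all round). Origin: centre of its underside; x along its length, z up. At the start its -x end is propped about 6 mm up by the pin and it is tilted by about 0.09 rad.
- plate_top (a point): centre of the top face of the base plate, same axes as the plate; 17 mm above the bench top once the plate is seated
- raised_end (a point): point on the top face of the base plate 34 mm from its centre towards its -x end, near above the pin: a good place to press. 17 mm above the bench top once the plate is seated
- ejector (a joint): travel of the ejector pin (steel, 8 mm diameter): 0 = standing 6 mm above the nest floor, 0.006 = pressed flush. A stiff friction fit with no spring: it goes down at about 4 N or more and stays where it is pushed.
- box_shell: loose black moulded camera shell, an open-topped box with a floor and four walls 2 mm thick, 40 mm (its x) x 60 mm (its y, the long side) x 30 mm high, about 0.03 kg, standing floor down on the bench top. Origin: centre of its underside. Can be gripped from above across its 40 mm width by the long walls. It and the nest stand one on each side of the row of cameras, either way round.
- near_camera: loose black and chrome camera 133 mm (its x) x 40 mm x 76 mm high, standing; the one of the row nearer the robot. Origin: centre of its underside. Leave alone.
- far_camera: loose black and chrome camera 133 mm (its x) x 48 mm x 76 mm high, standing; the farther one of the row, in line behind the other. Origin: centre of its underside. Leave alone.
- open_shell: loose black moulded shell 46 mm (its x) x 78 mm (its y) x 24 mm high with one end wall missing, so only three walls. Origin: centre of its underside. Not the one wanted: leave alone.

How it is judged (in metres and radians):
On the way:
1. the base plate is pressed flat on the nest floor (pin down at least 4.5 mm) while the box shell still stands where it was (value of joint ejector above 0.0045 m and angle between base_plate's own z axis and vertical below 0.03 rad and z of base_plate in the frame of nest below 0.0135 m and distance of box_shell from where it was at the start of the episode below 0.02 m), for 0.2 s.
At the end, for the whole second after the job is handed in: The plate lies flat in the nest (pin down 4.5 mm or more, tilt under 0.03 rad); the fingers hold the box shell still, floor down, 4 to 17 mm above the plate, within 7 mm of its centre, long sides parallel within 0.09 rad, tilt under 0.09 rad, touching neither plate nor nest (value of joint ejector above 0.0045 m and angle between base_plate's own z axis and vertical below 0.03 rad and z of base_plate in the frame of nest below 0.0135 m and horizontal distance between box_shell and plate_top below 0.007 m and z of box_shell in the frame of plate_top between 0.004 and 0.017 m and angle between the y axis of box_shell and the x axis of base_plate, either way round below 0.09 rad and angle between box_shell's own z axis and vertical below 0.09 rad and contact force between each of box_shell, the arm and base_plate below 0.05 N and contact force between box_shell and nest below 0.05 N and contact force between the fingers and box_shell above 1 N and linear speed of box_shell below 0.02 m/s); the arm keeps its last pose, push and grip.
It fails at once if a camera of the row is shifted by more than 15 mm or tipped (distance of any of near_camera, far_camera from where it was at the start of the episode above 0.015 m or angle between any of near_camera, far_camera's own z axis and vertical above 0.2 rad).
It fails at once if the open-ended shell is shifted by more than 15 mm (distance of open_shell from where it was at the start of the episode above 0.015 m).
It also fails if it takes over 54 s, if anything falls off the work surface, if the arm or the gripper's body presses on something with over 40 N, if the wrist force passes 120 N, or if a joint passes its speed limit or range.

## Robot

A 6-joint arm with a two-finger parallel gripper is mounted at the origin on a cart in front of the work surface, level with it; the furniture and walls round the work are solid. World frame = base frame: x ahead of the robot, y to its left, z up, the work surface at z = 0. Lengths are in m, angles in degrees, forces in N, time in s.
With the tool pointing down it reaches from about 0.35 to 0.875 m from the base axis. Payload 4.2 kg.
Tool frame: the origin (TCP) lies midway between the tips of the shut fingers; the grasp point (between the pads) lies 19 mm behind it; z points along the fingers, y is the line along which they close (so a half turn about z gives the same grasp; the last joint's range is limited). The gripper opens to 87 mm and grips with 3 to 60 N. Pads are 19 mm wide; open, the fingers measure 117 mm over their backs; the gripper's body (75 mm by 190 mm) begins 51 mm behind the grasp point.
Start: joints at [91.192, 22.042, 0.453, 0, -68.411, -14.817], TCP at [0.147, 0.607, 0.223] pointing down, gripper open.
Joint ranges: [-179.83, 179.83], [-69.29, 118.12], [-61.27, 80.66], [-181.25, 117.63], [-171.15, -9.14], [-177.46, 177.46]. Speed limits (degrees/s): [159.86, 159.86, 180, 180, 180, 180].

## Interface

Orientations are given as a 3x3 rotation matrix whose columns are the frame's x, y, z axes.
In Python, from station import r gives the robot as it stands.
- The arm moves only by the shell command python3 steer.py FILE, which reads ROWS from the file FILE. ROWS is a JSON list that holds a single list of rows (three levels of brackets), with 1 to 8 rows, each of 7 numbers: the opening from 0.0 (shut) to 1.0 (fully open), then dx, dy, dz in normalised numbers (1 is 0.4 m), then a rotation vector rx, ry, rz in a scale on which 1.0 is 180 degrees; each row is the pose to reach, as a shift and turn from the pose commanded when the command began, along the tool's axes at that moment; what a row does not reach only later rows make up. A row lasts 1/10 s, in which the tool goes at most 0.05 m and 8.59 degrees, less where a joint would pass 70% of its speed; a pose out of reach is approached as far as the arm can. The fingers move at their own pace and stop on an object; the grip force is fixed at half the most. Time passes only in rows, so rows that do not move let the fingers close. It prints the time, the measured TCP pose, the force, the opening and the grip force at its end. A shift or turn number past 1, either way, is cut back to 1. Input that does not fit is refused with a message, and nothing moves.
- r.sense(): the state, without advancing time (a new reading comes with each control period).
- r.capture(name): name is "side" or "top"; returns a dict with "pixels" (480x640x3 uint8, red, green, blue), "z_map" (480x640 float32, m along the optical axis (not along the pixel's ray), 0 where there is no reading), "K" (3x3 intrinsics, pixels), "world_from_camera" (4x4, takes a point from camera to world coordinates). Camera axes: x right, y up, looking along -z (the intrinsics and any distortion apply to the point x, -y, -z); pixel columns grow to the right and rows downward; lengths in m; the calibration is good to about 2 mm. A picture is of the moment at which its call begins.
- r.finish_job(): hands the job in; it is judged then, once.
The state is a dict: "time_s": time; "joints": joint angles; "joint_velocities": joint speeds; "effort": joint torques, N m; "tcp_pos": TCP position; "ee_rot": TCP orientation; "wrist_force": force on the tool from outside, world axes, zero at the start; "moment": the same for the moment, N m; "gripper_width": opening from 0.0 (shut) to 1.0 (fully open); "gripper_force": force on a finger pad.
Only numpy, scipy, OpenCV 4.12 (cv2) and the standard library are available. Lean on these libraries where they do the work, as an engineer would, in place of code of your own. Each camera call takes 0.05 s, during which the arm holds its last target. There are 200 camera calls.

## Working session

There is one attempt and no reset: what is moved stays moved. The work goes in short steps, Python scripts to look and compute and a shell command to move; the robot and the scene stay as the last step left them, time stands still between calls to the robot, and variables do not carry over. Pictures are saved under pics/ and viewed, at most 10 in all, crops included, and the job is handed in when it is done.

```bash
ls; mkdir -p pics; python3 - <<'E'
from station import r
import cv2,numpy as np
for n in("top","side"):
    c=r.capture(n); cv2.imwrite(f"pics/{n}0.png",c["pixels"][:,:,::-1]); np.savez(f"{n}0.npz",**c)
    print(n,c["K"].tolist(),c["world_from_camera"].round(4).tolist(),[k for k in c])
s=r.sense();print(s)
E
```

```text
pics
station.py
steer.py
top [[609.9470858863142, 0.0, 311.41567320211095], [0.0, 609.9470858863142, 236.7954562653551], [0.0, 0.0, 1.0]] [[-0.0518, 0.9738, -0.2216, 0.2616], [-0.9986, -0.0517, 0.0064, -0.2903], [-0.0052, 0.2217, 0.9751, 0.9433], [0.0, 0.0, 0.0, 1.0]] ['pixels', 'z_map', 'K', 'world_from_camera']
side [[446.4197563198296, 0.0, 311.134091024472], [0.0, 446.4197563198296, 240.2979878854105], [0.0, 0.0, 1.0]] [[0.5828, -0.5415, 0.6059, 0.9916], [0.8126, 0.3945, -0.429, -0.6687], [-0.0068, 0.7424, 0.67, 0.617], [0.0, 0.0, 0.0, 1.0]] ['pixels', 'z_map', 'K', 'world_from_camera']
{'time_s': 0.1, 'joints': array([ 9.11904262e+01,  2.20879600e+01,  3.89045438e-01, -2.36883670e-02,
       -6.84127279e+01, -1.48142878e+01]), 'joint_velocities': array([ 0.00495558, -0.11873751,  0.21286125,  0.06439494,  0.04680187,
       -0.01526425]), 'effort': array([-1.82838148e-04, -3.91693139e+01,  1.87933320e+01,  4.23192054e+00,
        1.34021803e-02, -7.74382261e-05]), 'tcp_pos': array([0.14710544, 0.60689576, 0.22156613]), 'ee_rot': array([[ 9.71827081e-01, -2.35694731e-01, -3.43876841e-04],
       [-2.35694948e-01, -9.71825121e-01, -1.95606489e-03],
       [ 1.26846037e-04,  1.98200687e-03, -9.99998028e-01]]), 'wrist_force': array([0.06151868, 0.70177911, 0.55233527]), 'moment': array([0.04191717, 0.03641292, 0.04968065]), 'gripper_force': 0.0, 'gripper_width': 1.0002462201809226}
```

View pics/top0.png

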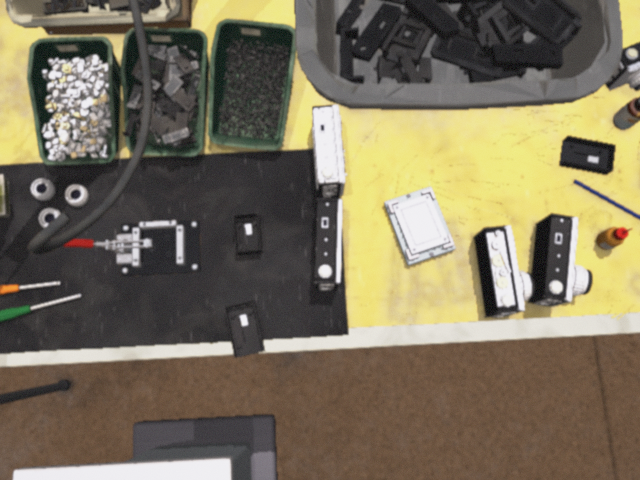

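View pics/side0.png

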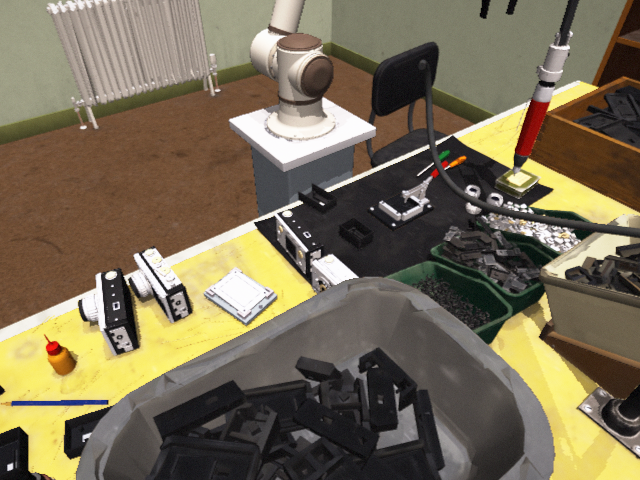

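The top view shows the nest and plate at (420,226), the camera row along column 328 (rows 105–290), the box shell at (248,234) and the open shell at (243,330). I'll measure them next from the depth map and colour masks.

```bash
cat > h.py <<'E'
import numpy as np,cv2
def ld(n): return dict(np.load(n))
def pts(c):
    K,T=c["K"],c["world_from_camera"];z=c["z_map"];v,u=np.mgrid[:480,:640]
    p=np.stack([(u-K[0,2])/K[0,0]*z,-(v-K[1,2])/K[1,1]*z,-z],-1)
    return p@T[:3,:3].T+T[:3,3]
def ray(c,uv,h):
    K,T=c["K"],c["world_from_camera"];uv=np.atleast_2d(uv).astype(float)
    d=np.stack([(uv[:,0]-K[0,2])/K[0,0],-(uv[:,1]-K[1,2])/K[1,1],-np.ones(len(uv))],-1)@T[:3,:3].T
    return T[:3,3]+d*((h-T[2,3])/d[:,2])[:,None]
def rect(xy):
    (cx,cy),s,a=cv2.minAreaRect((np.asarray(xy)*1000).astype(np.float32)); 
    b=cv2.boxPoints(((cx,cy),s,a));e=[b[1]-b[0],b[2]-b[1]];l=max(e,key=np.linalg.norm)
    return np.round([cx,cy],1),np.round(sorted(s),1),round(float(np.degrees(np.arctan2(l[1],l[0]))%180),1)
E
python3 - <<'E'
from h import *
for n in("top0.npz","side0.npz"):
    c=ld(n);P=pts(c);z=P[...,2];print(n,"valid",(c["z_map"]>0).mean())
    table=(P[...,0]>.3)&(P[...,0]<.8)&(P[...,1]>-.6)&(P[...,1]<.2)&(c["z_map"]>0)
    print("bench z",np.percentile(z[table],[10,30,50]).round(4))
    m=(table&(z>.009)&(z<.12)).astype(np.uint8)
    k,L,S,C=cv2.connectedComponentsWithStats(m)
    for i in range(1,k):
        if S[i,4]>120:
            q=P[L==i];zz=np.percentile(q[:,2],[5,50,98]).round(4);top=q[q[:,2]>zz[2]-.005]
            print(S[i],C[i].round(),zz,rect(q[:,:2]),rect(top[:,:2]))
E
python3 - <<'E'
import cv2
a=cv2.imread('pics/top0.png')
cv2.imwrite('pics/crop.png',cv2.convertScaleAbs(cv2.resize(a[180:370,200:470],None,fx=2.9,fy=2.9,interpolation=cv2.INTER_CUBIC),alpha=1.0))
E
```

```text
top0.npz valid 0.9960026041666666
bench z [-0.0043 -0.0018  0.0004]
[ 317    9  192   75 9638] [416.  52.] [0.0106 0.0623 0.1144] (array([ 734.4, -459.4]), array([131.7, 281.1]), 89.9) (array([ 731.5, -460.1]), array([119.3, 282.6]), 86.8)
[ 208   26   88  124 6331] [250.  86.] [0.0118 0.0292 0.0784] (array([ 713.9, -213.6]), array([132.8, 188.5]), 172.2) (array([ 768.2, -221. ]), array([ 79.1, 132.8]), 82.2)
[ 144   31   65  125 5439] [178.  95.] [0.0178 0.0587 0.0781] (array([708.2, -92.3]), array([101.6, 189. ]), 175.5) (array([ 715.7, -107.3]), array([ 72.2, 172.1]), 175.1)
[   27    34   116   131 11910] [83. 96.] [0.0195 0.046  0.0786] (array([704.5,  44.1]), array([178.2, 191. ]), 0.1) (array([716.2,  44.2]), array([167.6, 177.2]), 90.0)
[ 306   77  208   33 1586] [425. 103.] [0.1012 0.1143 0.1198] (array([ 648. , -447.5]), array([ 37.5, 304.6]), 80.7) (array([ 648. , -447.5]), array([ 37.5, 304.6]), 80.7)
[ 312  104   35   93 2595] [328. 150.] [0.0285 0.07   0.0746] (array([ 604.5, -330.8]), array([ 46.7, 131.9]), 1.2) (array([ 604.1, -329.3]), array([ 39.5, 128.4]), 1.2)
[  
[... 3317 characters left out ...]
[164.3, 178.7]), 94.4)
[340 217  34  31 532] [356. 232.] [0.0102 0.021  0.0307] (array([ 484.6, -196.5]), array([44.2, 62.4]), 3.7) (array([ 484.4, -196.5]), array([42.8, 61.2]), 1.9)
[ 134  246   58   75 2112] [163. 283.] [0.0181 0.066  0.0736] (array([ 401.9, -576.4]), array([ 46.3, 131.8]), 2.4) (array([ 400.6, -572.9]), array([ 35.1, 119.9]), 2.1)
[ 204  267   74   57 2138] [241. 295.] [0.0107 0.019  0.0245] (array([ 485.4, -467.2]), array([ 80.7, 109.5]), 15.6) (array([ 485.6, -467.2]), array([75. , 97.2]), 16.1)
[  208   290   233   190 21341] [326. 371.] [0.0189 0.076  0.1177] (array([ 731.7, -457.8]), array([136.7, 284.3]), 89.9) (array([ 729.5, -459.1]), array([127.5, 286.6]), 87.3)
```

View pics/crop.png

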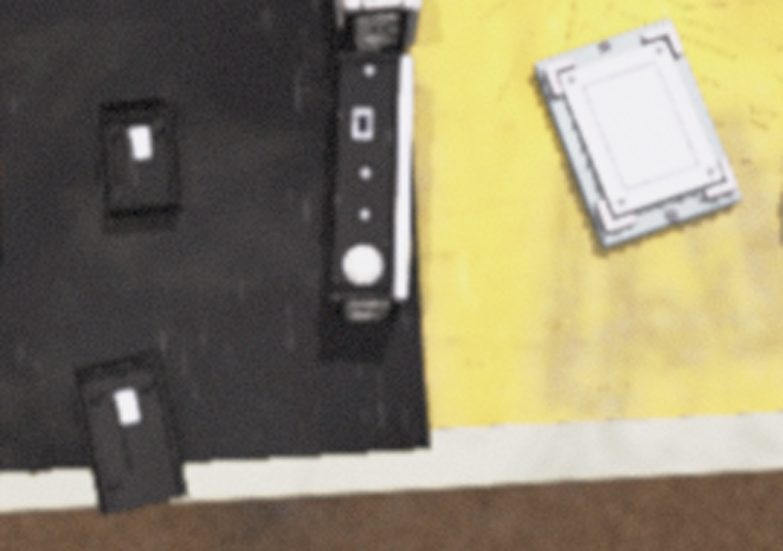

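The crop shows the box shell at about (140,160), the near camera at (365,180), and the plate in the nest at (640,130) with its scribed rectangle. Next I'll find out which end is raised and the exact plate pose.

```bash
python3 - <<'E'
from h import *
a=np.radians(15.7);X=np.array([np.cos(a),np.sin(a)]);Y=np.array([-X[1],X[0]]);N=np.array([.485,-.467])
for n in("top0.npz","side0.npz"):
    c=ld(n);P=pts(c);d=P[...,:2]-N;u=d@X;v=d@Y
    m=(abs(u)<.036)&(abs(v)<.025)
    A=np.c_[u[m],v[m],np.ones(m.sum())];s=np.linalg.lstsq(A,P[...,2][m],rcond=None)[0];print(n,"slope u,v,z0",s.round(4))
    for k in np.arange(-.05,.051,.01):
        q=(abs(u-k)<.004)&(abs(v)<.02);print(round(k,3),P[...,2][q].mean().round(4) if q.any() else None,end="; ")
    print()
E
cat > mv.py <<'E'
# work out TCP shift in tool axes: python3 mv.py x y z yaw  (yaw: world direction deg of tool y axis)
import sys,numpy as np
from station import r
from scipy.spatial.transform import Rotation as R
s=r.sense();x,y,z,w=map(float,sys.argv[1:5]);E=s["ee_rot"]
t=np.radians(w);yy=np.array([np.cos(t),np.sin(t),0]);zz=np.array([0,0,-1.]);
if yy@E[:,1]<0: yy=-yy
G=np.c_[np.cross(yy,zz),yy,zz]
print("t",s["time_s"],"tcp",s["tcp_pos"].round(4),"shift",(E.T@(np.array([x,y,z])-s["tcp_pos"])).round(4),"rot",np.degrees(R.from_matrix(E.T@G).as_rotvec()).round(2),"F",s["wrist_force"].round(2),"J",s["joints"].round(0))
E
python3 mv.py .45 -.476 .12 105.7
```

```text
top0.npz slope u,v,z0 [-0.0837 -0.0078  0.0201]
-0.05 0.0104; -0.04 0.0197; -0.03 0.0227; -0.02 0.0218; -0.01 0.021; 0.0 0.02; 0.01 0.0194; 0.02 0.0184; 0.03 0.0176; 0.04 0.016; 0.05 0.0119; 
side0.npz slope u,v,z0 [-0.0859  0.0004  0.0206]
-0.05 0.0125; -0.04 0.0236; -0.03 0.0231; -0.02 0.0223; -0.01 0.0214; 0.0 0.0206; 0.01 0.0198; 0.02 0.0189; 0.03 0.018; 0.04 0.0156; 0.05 0.0068; 
t 0.1 tcp [0.1471 0.6069 0.2216] shift [0.5496 0.9808 0.1036] rot [ 1.100e-01  2.000e-02 -2.933e+01] F [0.06 0.7  0.55] J [ 91.  22.   0.  -0. -68. -15.]
```

```bash
python3 - <<'E'
from h import *
for n in("top0.npz","side0.npz"):
    c=ld(n);P=pts(c).reshape(-1,3);P=P[(c["z_map"]>0).ravel()]
    m=(P[:,2]>.09)&(P[:,0]>.0)&(P[:,0]<.95)&(P[:,1]>-.7)&(P[:,1]<.8)
    q=P[m];print(n)
    g=(q//.1).astype(int)
    for k in np.unique(g[:,:2],axis=0):
        w=q[(g[:,:2]==k).all(1)];
        if len(w)>3:print((k*.1).round(1),len(w),"z",w[:,2].min().round(3),w[:,2].max().round(3),end=" | ")
    print()
E
```

```text
top0.npz
[ 0.4 -0.1] 861 z 0.15 0.314 | [0.4 0. ] 629 z 0.183 0.303 | [ 0.5 -0.1] 745 z 0.132 0.159 | [ 0.6 -0.7] 2381 z 0.09 0.135 | [ 0.6 -0.6] 2015 z 0.09 0.132 | [ 0.6 -0.5] 1821 z 0.098 0.131 | [ 0.6 -0.4] 1785 z 0.101 0.137 | [ 0.6 -0.3] 7 z 0.119 0.124 | [ 0.6 -0.1] 693 z 0.132 0.161 | [ 0.7 -0.7] 3349 z 0.09 0.143 | [ 0.7 -0.6] 2228 z 0.09 0.139 | [ 0.7 -0.5] 111 z 0.09 0.101 | [ 0.7 -0.4] 1130 z 0.091 0.141 | [ 0.7 -0.3] 533 z 0.116 0.137 | [ 0.7 -0.1] 654 z 0.11 0.19 | [ 0.8 -0.6] 303 z 0.09 0.11 | [ 0.8 -0.5] 143 z 0.09 0.098 | [ 0.8 -0.4] 146 z 0.091 0.141 | [ 0.8 -0.3] 49 z 0.125 0.137 | [ 0.8 -0.2] 174 z 0.106 0.128 | [ 0.8 -0.1] 936 z 0.09 0.121 | [0.8 0. ] 859 z 0.09 0.118 | [0.8 0.1] 664 z 0.09 0.13 | 
side0.npz
[ 0.  -0.1] 2247 z 0.09 0.242 | [0. 0.] 730 z 0.091 0.242 | [0.1 0.5] 142 z 0.22 0.271 | [0.1 0.6] 114 z 0.221 0.262 | [ 0.4 -0.1] 246 z 0.153 0.314 | [0.4 0. ] 393 z 0.175 0.297 | [ 0.5 -0.1] 322 z 0.131 0.161 | [0.5 0.1] 2902 z 0.09 0.416 | [0.5 0.2] 9 z 0.305 0.311 | [0.5 0.3] 693 z 0.09 0.124 | [0.5 0.4] 568 z 0.09 0.124 | [0.5 0.5] 675 z 0.09 0.124 | [0.
[... 258 characters left out ...]
6 z 0.091 0.121 | [0.6 0.5] 274 z 0.09 0.114 | [0.6 0.6] 21 z 0.104 0.116 | [ 0.7 -0.7] 6005 z 0.09 0.142 | [ 0.7 -0.6] 3470 z 0.09 0.14 | [ 0.7 -0.5] 98 z 0.09 0.101 | [ 0.7 -0.4] 2404 z 0.09 0.141 | [ 0.7 -0.3] 249 z 0.123 0.136 | [ 0.7 -0.1] 568 z 0.15 0.195 | [0.7 0.3] 287 z 0.09 0.123 | [ 0.8 -0.7] 330 z 0.099 0.145 | [ 0.8 -0.6] 2668 z 0.09 0.124 | [ 0.8 -0.5] 286 z 0.09 0.099 | [ 0.8 -0.4] 3260 z 0.09 0.144 | [ 0.8 -0.3] 321 z 0.127 0.138 | [ 0.8 -0.2] 1745 z 0.09 0.165 | [ 0.8 -0.1] 2611 z 0.091 0.225 | [0.8 0. ] 1461 z 0.09 0.126 | [0.8 0.1] 385 z 0.09 0.128 | [ 0.9 -0.4] 2278 z 0.09 0.136 | [ 0.9 -0.3] 66 z 0.123 0.13 | [ 0.9 -0.2] 1761 z 0.09 0.18 | [ 0.9 -0.1] 216 z 0.098 0.143 |
```

The manual's scale: shifts go in shares of 0.4 m and turns go in shares of 180 degrees. Converting my numbers, -0.2 m / 0.4 = -0.5, -0.15 m / 0.4 = -0.375.

```bash
echo '[[[0,0,0,-0.125,0,0,0],[0,0,0,-0.25,0,0,0],[0,0,0,-0.375,0,0,0],[0,0,0,-0.5,0,0,0],[0,0.075,0.1,-0.5,0,0,0],[0,0.15,0.2,-0.5,0,0,0],[0,0.225,0.3,-0.5,0,0,0],[0,0.225,0.3,-0.5,0,0,0]]]' > rows.txt && python3 steer.py rows.txt; python3 mv.py .4 0 .42 15.7
```

```text
time_s: 0.9
tcp_pos: [0.2079, 0.4648, 0.4245]
ee_rot: [[0.971, -0.239, 0.001], [-0.239, -0.971, 0.002], [0.0, -0.002, -1.0]]
wrist_force: [0.3, 1.8, 0.6]
gripper_width: 0.356
gripper_force: 0.0
t 0.9 tcp [0.2079 0.4648 0.4245] shift [0.2974 0.4055 0.0038] rot [-1.100e-01  4.000e-02  6.049e+01] F [0.33 1.78 0.64] J [ 84.   6.   7.   0. -91.  -8.]
```

Scaled: 0.32 m / 0.4 = 0.8, 0.28 m / 0.4 = 0.7, 60.5 degrees / 180 = 0.3361.

```bash
echo '[[[0,0.0725,0.1,0,0,0,0.0417],[0,0.145,0.2,0,0,0,0.0833],[0,0.2175,0.3,0,0,0,0.125],[0,0.29,0.4,0,0,0,0.1667],[0,0.3625,0.5,0,0,0,0.2083],[0,0.435,0.6,0,0,0,0.25],[0,0.5075,0.7,0,0,0,0.2917],[0,0.58,0.8,0,0,0,0.3361]]]' > rows.txt && python3 steer.py rows.txt; python3 mv.py .41 -0.05 .42 15.7;  python3 mv.py .4523 -0.476 .2 15.7
```

```text
time_s: 1.7
tcp_pos: [0.3565, 0.1022, 0.4226]
ee_rot: [[0.269, -0.963, 0.0], [-0.963, -0.269, 0.001], [-0.001, -0.001, -1.0]]
wrist_force: [1.3, 1.0, 0.4]
gripper_width: 0.007
gripper_force: 0.0
t 1.7 tcp [0.3565 0.1022 0.4226] shift [ 0.161  -0.0105  0.0025] rot [-0.03  0.03 -0.07] F [1.35 1.04 0.44] J [ 42.  -9.  -7.  -0. -91. -26.]
t 1.7 tcp [0.3565 0.1022 0.4226] shift [0.5828 0.0636 0.2222] rot [-0.03  0.03 -0.07] F [1.35 1.04 0.44] J [ 42.  -9.  -7.  -0. -91. -26.]
```

Scaled: 0.4 m / 0.4 = 1, 0.35 m / 0.4 = 0.875.

```bash
echo '[[[0,0.125,0,0,0,0,0],[0,0.25,0,0,0,0,0],[0,0.375,0,0,0,0,0],[0,0.5,0,0,0,0,0],[0,0.625,0.025,0,0,0,0],[0,0.75,0.05,0,0,0,0],[0,0.875,0.075,0,0,0,0],[0,1,0.1,0.05,0,0,0]]]' > rows.txt && python3 steer.py rows.txt;  python3 mv.py .4523 -0.476 .06 15.7
```

```text
time_s: 2.5
tcp_pos: [0.4276, -0.2875, 0.4066]
ee_rot: [[0.273, -0.962, 0.004], [-0.962, -0.273, -0.002], [0.003, -0.003, -1.0]]
wrist_force: [1.7, 0.9, -0.5]
gripper_width: -0.002
gripper_force: 0.0
t 2.5 tcp [ 0.4276 -0.2875  0.4066] shift [0.187  0.0288 0.3471] rot [-0.18 -0.17  0.14] F [ 1.71  0.93 -0.49] J [-16.   7.   6.   0. -89.  32.]
```

Scaled: 0.3 m / 0.4 = 0.75, 0.25 m / 0.4 = 0.625.

```bash
echo '[[[0,0.1125,0.0125,0.025,0,0,0],[0,0.225,0.03,0.075,0,0,0],[0,0.3375,0.045,0.15,0,0,0],[0,0.45,0.06,0.25,0,0,0],[0,0.455,0.06,0.375,0,0,0],[0,0.455,0.06,0.5,0,0,0],[0,0.455,0.06,0.625,0,0,0],[0,0.455,0.06,0.75,0,0,0]]]' > rows.txt && python3 steer.py rows.txt;  python3 mv.py .4523 -0.476 .03 15.7
```

```text
time_s: 3.3
tcp_pos: [0.4533, -0.4662, 0.1135]
ee_rot: [[0.273, -0.962, -0.001], [-0.962, -0.273, 0.001], [-0.001, 0.0, -1.0]]
wrist_force: [1.2, -0.6, 0.1]
gripper_width: 0.006
gripper_force: 0.0
t 3.3 tcp [ 0.4533 -0.4662  0.1135] shift [0.0092 0.0036 0.0835] rot [0.02 0.04 0.15] F [ 1.16 -0.59  0.12] J [-32.  30.  -4.  -0. -57.  47.]
```

Scaled: 0.08 m / 0.4 = 0.2, 0.07 m / 0.4 = 0.175.

```bash
echo '[[[0,0.02,0.0075,0.1,0,0,0],[0,0.02,0.0075,0.175,0,0,0],[0,0.02,0.0075,0.2,0,0,0],[0,0.02,0.0075,0.2,0,0,0],[0,0.02,0.0075,0.2,0,0,0]]]' > rows.txt && python3 steer.py rows.txt;  python3 mv.py .4523 -0.476 .017 15.7
```

```text
time_s: 3.8
tcp_pos: [0.454, -0.4755, 0.0377]
ee_rot: [[0.274, -0.962, 0.002], [-0.962, -0.274, -0.002], [0.002, -0.001, -1.0]]
wrist_force: [0.2, 0.2, 0.2]
gripper_width: 0.006
gripper_force: 0.0
t 3.8 tcp [ 0.454  -0.4755  0.0377] shift [-0.0001  0.0018  0.0206] rot [-0.08 -0.13  0.21] F [0.16 0.18 0.21] J [-32.  35.  -7.   0. -48.  48.]
```

Scaled: 0.02 m / 0.4 = 0.05, 0.016 m / 0.4 = 0.04.

```bash
echo '[[[0,0,0.0025,0.015,0,0,0],[0,0,0.0025,0.0275,0,0,0],[0,0,0.0025,0.035,0,0,0],[0,0,0.0025,0.04,0,0,0],[0,0,0.0025,0.045,0,0,0],[0,0,0.0025,0.05,0,0,0],[0,0,0.0025,0.05,0,0,0]]]' > rows.txt && python3 steer.py rows.txt
```

```text
time_s: 4.5
tcp_pos: [0.4519, -0.4753, 0.0175]
ee_rot: [[0.274, -0.962, -0.0], [-0.962, -0.274, -0.001], [0.001, 0.0, -1.0]]
wrist_force: [-2.7, 1.6, 8.3]
gripper_width: 0.003
gripper_force: 4.1
```

Scaled: 0.0015 m / 0.4 = 0.0038, 0.001 m / 0.4 = 0.0025.

```bash
echo '[[[0,0,0,0.0025,0,0,0],[0,0,0,0.0038,0,0,0],[0,0,0,0.0038,0,0,0],[0,0,0,0.0038,0,0,0]]]' > rows.txt && python3 steer.py rows.txt
```

```text
time_s: 4.9
tcp_pos: [0.4519, -0.4753, 0.0174]
ee_rot: [[0.274, -0.962, 0.0], [-0.962, -0.274, -0.001], [0.001, 0.0, -1.0]]
wrist_force: [-3.9, 3.6, 14.2]
gripper_width: 0.006
gripper_force: 7.2
```

Scaled: -0.2 m / 0.4 = -0.5, -0.18 m / 0.4 = -0.45, -37.5 degrees / 180 = -0.2083.

```bash
echo '[[[0,0,0,-0.1,0,0,0],[0,0,0,-0.225,0,0,0],[0,0,0,-0.35,0,0,0],[0,-0.025,0,-0.45,0,0,-0.0417],[0.7,-0.15,0,-0.45,0,0,-0.0833],[0.7,-0.275,0,-0.45,0,0,-0.125],[0.7,-0.4,0,-0.45,0,0,-0.1667],[0.7,-0.5,0,-0.45,0,0,-0.2083]]]' > rows.txt && python3 steer.py rows.txt; python3 - <<'E'
from h import *
from station import r
a=np.radians(15.7);X=np.array([np.cos(a),np.sin(a)]);Y=np.array([-X[1],X[0]]);N=np.array([.485,-.467])
for n in("top","side"):
    c=r.capture(n);np.savez(n+"1.npz",**c);cv2.imwrite(f"pics/{n}1.png",c["pixels"][:,:,::-1])
    P=pts(c);d=P[...,:2]-N;u=d@X;v=d@Y
    m=(abs(u)<.036)&(abs(v)<.025)&(P[...,2]<.04)&(P[...,2]>.005)
    A=np.c_[u[m],v[m],np.ones(m.sum())];s=np.linalg.lstsq(A,P[...,2][m],rcond=None)[0];print(n,m.sum(),"slope u,v,z0",s.round(4))
E
python3 mv.py .484 -.197 .2 93
```

```text
time_s: 5.7
tcp_pos: [0.3961, -0.2805, 0.1942]
ee_rot: [[0.806, -0.592, 0.0], [-0.592, -0.806, 0.001], [-0.0, -0.001, -1.0]]
wrist_force: [0.4, 0.3, 0.6]
gripper_width: 0.284
gripper_force: 0.0
top 1420 slope u,v,z0 [ 0.0012 -0.0021  0.0168]
side 852 slope u,v,z0 [-0.002 -0.001  0.017]
t 5.8 tcp [ 0.3953 -0.2791  0.1946] shift [ 0.0229 -0.1187 -0.0053] rot [-9.000e-02  3.000e-02 -3.931e+01] F [ 0.01 -0.56  0.5 ] J [-16.  10. -21.  -0. -59.  70.]
```

The plate is flat now, with zero slope and its top at 17 mm in both views. I'll go on to the box shell.

Scaled: -0.119 m / 0.4 = -0.2975, 0.023 m / 0.4 = 0.0575, -39.3 degrees / 180 = -0.2183.

```bash
echo '[[[0.75,0.02,-0.1,0,0,0,-0.0444],[0.75,0.04,-0.2,0,0,0,-0.0889],[0.75,0.0575,-0.2975,0,0,0,-0.1333],[0.75,0.0575,-0.2975,0.05,0,0,-0.1778],[0.75,0.0575,-0.2975,0.1,0,0,-0.2183],[0.75,0.0575,-0.2975,0.15,0,0,-0.2183],[0.75,0.0575,-0.2975,0.2,0,0,-0.2183],[0.75,0.0575,-0.2975,0.2,0,0,-0.2183]]]' > rows.txt && python3 steer.py rows.txt; python3 mv.py .484 -.197 .01 93
python3 - <<'E'
from h import *
from station import r
c=r.capture("side");cv2.imwrite("pics/s2.png",c["pixels"][100:400,180:580,::-1].repeat(2,0).repeat(2,1))
E
```

```text
time_s: 6.6
tcp_pos: [0.4848, -0.2007, 0.1115]
ee_rot: [[0.999, 0.045, -0.006], [0.045, -0.999, 0.001], [-0.006, -0.002, -1.0]]
wrist_force: [-0.4, -0.7, 0.5]
gripper_width: 0.752
gripper_force: 0.0
t 6.6 tcp [ 0.4848 -0.2007  0.1115] shift [-0.     -0.0036  0.1015] rot [-0.1   0.36 -0.41] F [-0.36 -0.69  0.48] J [ -5.  19. -22.  -0. -49.  97.]
```

View pics/s2.png

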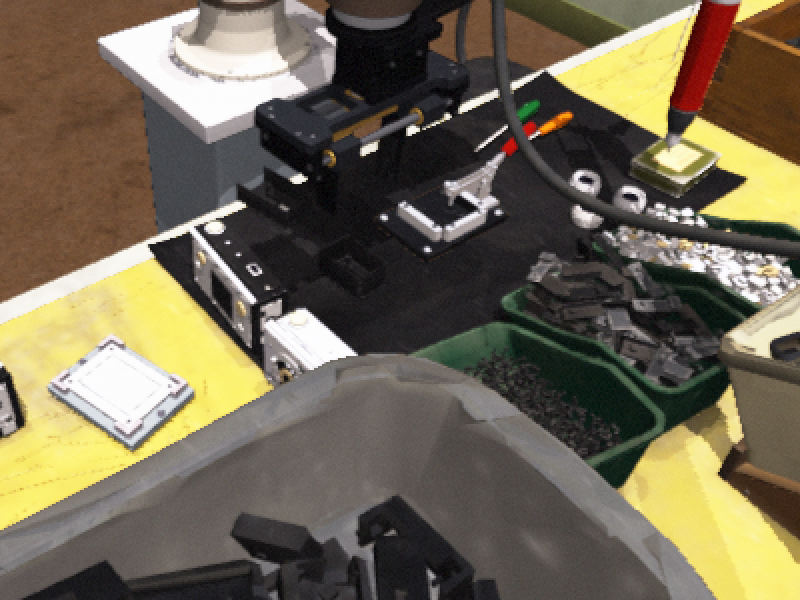

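The gripper straddles the box shell, which sits at (350,260). The hose, at about (510,120), is close to the gripper body, so I'll check the clearance.

```bash
python3 - <<'E'
from h import *
for n in("top0.npz","side0.npz"):
    P=pts(ld(n)).reshape(-1,3)
    m=(P[:,0]>.43)&(P[:,0]<.535)&(P[:,1]>-.14)&(P[:,1]<.1)&(P[:,2]>.07)&(P[:,2]<.5)
    q=P[m];print(n,len(q),"min y",np.sort(q[:,1])[[0,5,20]].round(3),q[q[:,1].argsort()[:3]].round(3))
E
```

```text
top0.npz 1340 min y [-0.046 -0.044 -0.042] [[ 0.534 -0.046  0.138]
 [ 0.533 -0.046  0.141]
 [ 0.534 -0.045  0.144]]
side0.npz 619 min y [-0.046 -0.043 -0.039] [[ 0.535 -0.046  0.141]
 [ 0.533 -0.044  0.142]
 [ 0.534 -0.044  0.138]]
```

Clearance is 5 cm, so I'll descend with small corrections.

Scaled: 0.098 m / 0.4 = 0.245, 0.09 m / 0.4 = 0.225.

```bash
echo '[[[0.75,0,-0.0025,0.075,0,0,0],[0.75,0,-0.0025,0.15,0,0,0],[0.75,0,-0.0025,0.2,0,0,0],[0.75,0,-0.0025,0.225,0,0,0],[0.75,0,-0.0025,0.245,0,0,0],[0.75,0,-0.0025,0.245,0,0,0],[0.75,0,-0.0025,0.245,0,0,0]]]' > rows.txt && python3 steer.py rows.txt; python3 mv.py .484 -.197 .01 93
```

```text
time_s: 7.35
tcp_pos: [0.4876, -0.2001, 0.0176]
ee_rot: [[0.999, 0.047, 0.002], [0.047, -0.999, -0.0], [0.002, 0.0, -1.0]]
wrist_force: [-0.4, 0.2, -0.6]
gripper_width: 0.754
gripper_force: 0.0
t 7.35 tcp [ 0.4876 -0.2001  0.0176] shift [-0.0034 -0.0033  0.0076] rot [ 0.03 -0.12 -0.31] F [-0.38  0.22 -0.56] J [ -5.  27. -27.   0. -36.  97.]
```

Scaled: 0.007 m / 0.4 = 0.0175, 0.004 m / 0.4 = 0.01.

```bash
echo '[[[0.75,-0.0088,-0.0083,0.01,0,0,0],[0.75,-0.0088,-0.0083,0.0175,0,0,0],[0.75,-0.0088,-0.0083,0.0175,0,0,0],[0,-0.0088,-0.0083,0.0175,0,0,0],[0,-0.0088,-0.0083,0.0175,0,0,0],[0,-0.0088,-0.0083,0.0175,0,0,0],[0,-0.0088,-0.0083,0.0175,0,0,0],[0,-0.0088,-0.0083,0.0175,0,0,0]]]' > rows.txt && python3 steer.py rows.txt; python3 mv.py .484 -.197 .01 93
```

```text
time_s: 8.15
tcp_pos: [0.483, -0.1968, 0.0097]
ee_rot: [[0.999, 0.047, 0.0], [0.047, -0.999, -0.0], [0.0, 0.0, -1.0]]
wrist_force: [0.1, 0.1, -0.5]
gripper_width: 0.459
gripper_force: 30.0
t 8.15 tcp [ 0.483  -0.1968  0.0097] shift [ 0.001   0.0002 -0.0003] rot [ 0.   -0.01 -0.32] F [ 0.06  0.13 -0.5 ] J [ -4.  27. -28.   0. -35.  97.]
```

Scaled: -0.16 m / 0.4 = -0.4, -0.13 m / 0.4 = -0.325.

```bash
echo '[[[0,0,0,-0.05,0,0,0],[0,0,0,-0.125,0,0,0],[0,0,0,-0.225,0,0,0],[0,0,0,-0.325,0,0,0],[0,0,0,-0.4,0,0,0],[0,0,0.05,-0.4,0,0,0],[0,0,0.125,-0.4,0,0,0],[0,0,0.2,-0.4,0,0,0]]]' > rows.txt && python3 steer.py rows.txt; python3 mv.py .485 -.467 .17 105.7
```

```text
time_s: 8.95
tcp_pos: [0.4867, -0.2772, 0.1701]
ee_rot: [[0.999, 0.048, 0.001], [0.048, -0.999, 0.0], [0.001, -0.0, -1.0]]
wrist_force: [-0.2, -0.3, -0.1]
gripper_width: 0.46
gripper_force: 30.0
t 8.95 tcp [ 0.4867 -0.2772  0.1701] shift [-1.070e-02  1.895e-01  1.000e-04] rot [  0.    -0.05 -12.96] F [-0.16 -0.28 -0.08] J [-13.  18. -13.  -0. -58. 106.]
```

Scaled: 0.1895 m / 0.4 = 0.4738, 0.18 m / 0.4 = 0.45, -13 degrees / 180 = -0.0722.

```bash
echo '[[[0,-0.005,0.075,0,0,0,-0.0111],[0,-0.01,0.175,0,0,0,-0.0222],[0,-0.015,0.275,0,0,0,-0.0389],[0,-0.025,0.375,0,0,0,-0.0556],[0,-0.0268,0.45,0,0,0,-0.0722],[0,-0.0268,0.4738,0,0,0,-0.0722],[0,-0.0268,0.4738,0.1,0,0,-0.0722],[0,-0.0268,0.4738,0.175,0,0,-0.0722]]]' > rows.txt && python3 steer.py rows.txt; python3 - <<'E'
from h import *
from station import r
a=np.radians(15.7);X=np.array([np.cos(a),np.sin(a)]);Y=np.array([-X[1],X[0]]);N=np.array([.485,-.467])
for n in("top","side"):
    c=r.capture(n);np.savez(n+"3.npz",**c);cv2.imwrite(f"pics/{n}3.png",c["pixels"][:,:,::-1])
# plate: scribed/plate outline is refined from the earlier clear views
for n in("top1.npz","side1.npz"):
    P=pts(ld(n));d=P[...,:2]-N;u=d@X;v=d@Y;z=P[...,2]
    m=((z>.0148)&(z<.03)&(abs(u)<.06)&(abs(v)<.045));print(n,rect(P[m][:,:2]))
E
python3 mv.py .485 -.467 .037 105.7
```

```text
time_s: 9.75
tcp_pos: [0.4844, -0.4661, 0.0983]
ee_rot: [[0.963, 0.268, 0.0], [0.268, -0.963, 0.001], [0.0, -0.001, -1.0]]
wrist_force: [-0.3, -0.2, -1.2]
gripper_width: 0.459
gripper_force: 30.0
top1.npz (array([ 483.8, -466.6]), array([ 76.9, 105. ]), 15.8)
side1.npz (array([ 485.5, -467.5]), array([76.6, 98.4]), 15.9)
t 9.85 tcp [ 0.4818 -0.4637  0.0941] shift [0.0026 0.0046 0.0571] rot [-0.54  0.39 -0.1 ] F [-0.55  0.19 -1.16] J [-30.  33.  -2.  -0. -57. 136.]
```

View pics/side3.png

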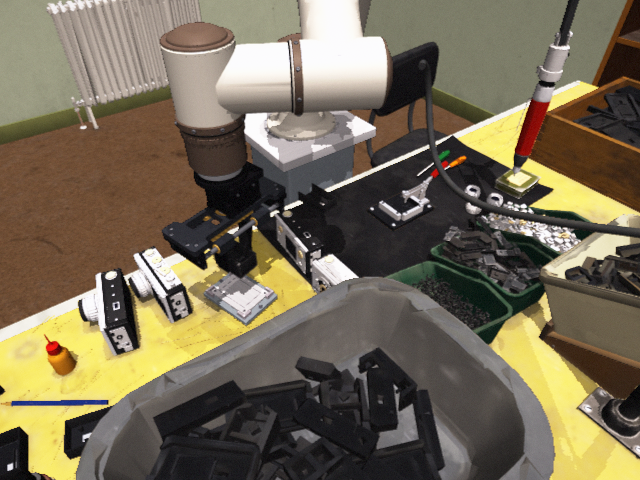

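The shell hangs over the nest at (240,262) and the row cameras stand unmoved. Now I'll lower it to about 10 mm above the plate.

Scaled: 0.05 m / 0.4 = 0.125, 0.04 m / 0.4 = 0.1.

```bash
echo '[[[0,0.0025,0.005,0.05,0,0,0],[0,0.0025,0.005,0.1,0,0,0],[0,0.0025,0.005,0.125,0,0,0],[0,0.0025,0.005,0.125,0,0,0],[0,0.0025,0.005,0.125,0,0,0],[0,0.0025,0.005,0.125,0,0,0]]]' > rows.txt && python3 steer.py rows.txt; python3 mv.py .485 -.467 .037 105.7
python3 - <<'E'
from h import *
from station import r
for n in("top","side"):
    c=r.capture(n);np.savez(n+"4.npz",**c)
    b=c["pixels"][150:330,330:520] if n=="top" else c["pixels"][210:340,150:330]
    cv2.imwrite(f"pics/{n}4.png",cv2.resize(b,None,fx=4 if n=="side" else 3,fy=4 if n=="side" else 3,interpolation=2)[:,:,::-1])
    P=pts(c)
    if n=="side":
        a=np.radians(15.7);X=np.array([np.cos(a),np.sin(a)]);Y=np.array([-X[1],X[0]]);d=P[...,:2]-[.485,-.467];u=d@X;v=d@Y;z=P[...,2]
        m=(abs(u)<.04)&(abs(v)<.0215)&(z>.027)&(z<.062)
        q=np.c_[u[m],v[m],z[m]]*1000;print(len(q),np.percentile(q,[2,10,50,90,98],axis=0).round(1))
        f=(u<.038)&(u>.015)&(abs(v)<.018)&(z>.02)&(z<.065);print("end face u/z",np.percentile(np.c_[u[f],z[f]],[3,50,97],axis=0).round(4))
E
```

```text
time_s: 10.45
tcp_pos: [0.4872, -0.4687, 0.0514]
ee_rot: [[0.963, 0.271, 0.002], [0.271, -0.963, -0.002], [0.002, 0.002, -1.0]]
wrist_force: [-0.0, 1.4, -1.1]
gripper_width: 0.457
gripper_force: 30.0
t 10.45 tcp [ 0.4872 -0.4687  0.0514] shift [-0.0017 -0.0022  0.0144] rot [ 0.13 -0.09  0.  ] F [-0.01  1.36 -1.09] J [-30.  35.  -3.   0. -51. 136.]
427 [[-22.6 -21.3  41.6]
 [-14.5 -16.7  43. ]
 [  7.    6.8  48.4]
 [ 32.6  16.5  58.8]
 [ 33.2  17.3  61.3]]
end face u/z [[0.0194 0.0409]
 [0.0322 0.0542]
 [0.0334 0.0647]]
```

View pics/side4.png

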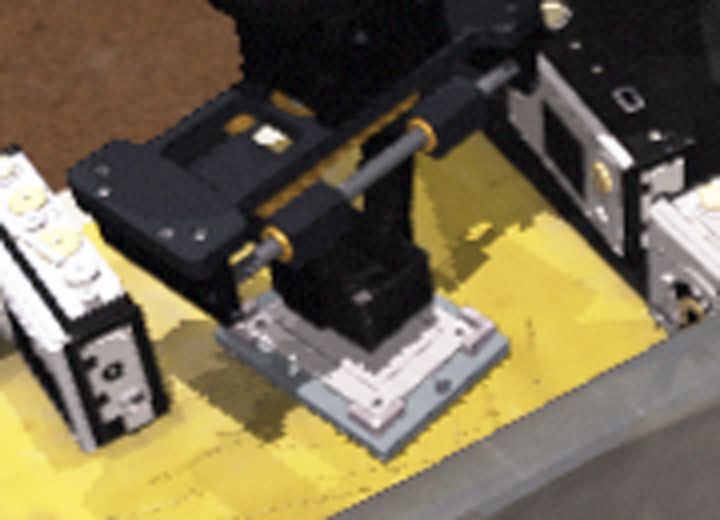

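View pics/top4.png

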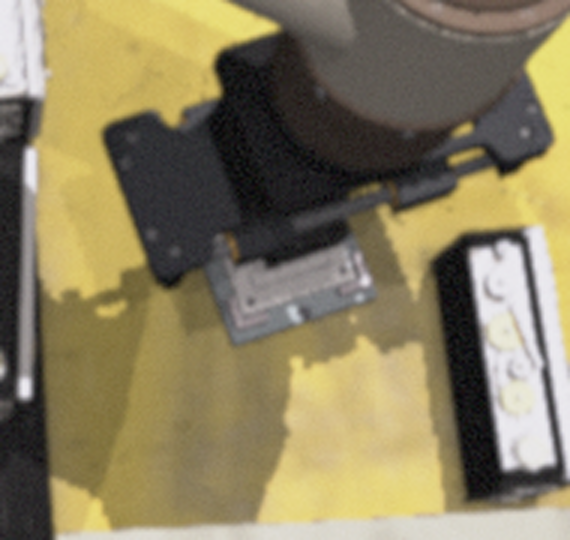

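The shell is level and its end face is at u ≈ 33 mm, about 3 mm off centre. I'll correct that and go down the last 14 mm.

Scaled: 0.0135 m / 0.4 = 0.0338, -0.0028 m / 0.4 = -0.007.

```bash
echo '[[[0,-0.007,-0.0055,0.01,0,0,0],[0,-0.007,-0.0055,0.0225,0,0,0],[0,-0.007,-0.0055,0.03,0,0,0],[0,-0.007,-0.0055,0.0338,0,0,0],[0,-0.007,-0.0055,0.0338,0,0,0],[0,-0.007,-0.0055,0.0338,0,0,0],[0,-0.007,-0.0055,0.0338,0,0,0],[0,-0.007,-0.0055,0.0338,0,0,0]]]' > rows.txt && python3 steer.py rows.txt; python3 - <<'E'
from h import *
from station import r
c=r.capture("side");cv2.imwrite("pics/side5.png",cv2.resize(c["pixels"][210:340,150:330],None,fx=4,fy=4,interpolation=2)[:,:,::-1])
P=pts(c);a=np.radians(15.7);X=np.array([np.cos(a),np.sin(a)]);Y=np.array([-X[1],X[0]]);d=P[...,:2]-[.485,-.467];u=d@X;v=d@Y;z=P[...,2]
f=(u<.038)&(u>.02)&(abs(v)<.03)&(z>.02)&(z<.065);print("end face u,v,z",np.percentile(np.c_[u[f],v[f],z[f]],[3,50,97],axis=0).round(4))
f&=(z<.05)&(u>.027);print("face slope",np.polyfit(v[f],u[f],1).round(4),"v range",v[f].min().round(4),v[f].max().round(4))
E
python3 mv.py .485 -.467 .037 105.7
```

```text
time_s: 11.35
tcp_pos: [0.4832, -0.4669, 0.0363]
ee_rot: [[0.963, 0.27, 0.0], [0.27, -0.963, -0.0], [0.0, 0.0, -1.0]]
wrist_force: [-0.1, 0.5, 0.0]
gripper_width: 0.46
gripper_force: 30.0
end face u,v,z [[ 0.0208 -0.0195  0.0275]
 [ 0.0286 -0.0026  0.0439]
 [ 0.0302  0.0195  0.0568]]
face slope [-0.002   0.0288] v range -0.0198 0.0209
t 11.4 tcp [ 0.4831 -0.4669  0.0363] shift [ 0.0018  0.0006 -0.0007] rot [ 0.01 -0.01 -0.02] F [ 0.19  0.75 -0.4 ] J [-30.  36.  -5.   0. -49. 136.]
```

View pics/side5.png

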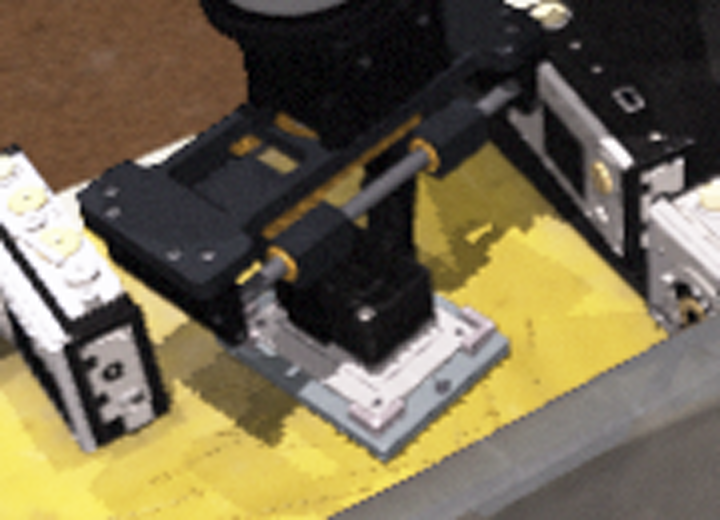

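The shell is squared, within about 1 mm of centre and about 10 mm above the plate, and it is still. I'll hand it in.

```bash
python3 -c "
from station import r
print(r.finish_job())"
```

```text
the job is handed in; nothing more can be done
None
```

I pressed the plate flat and handed the job in with the box shell held level and squared about 10 mm above it, roughly 1 mm off centre; the row cameras and the open shell were left alone, but the handover returned no verdict.

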